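# Unscrew the drain plug of the parts-washing tub

## Task

Unscrew the lever plug from the drain port of the steel washing tub (anticlockwise as you face it, about a quarter turn until the thread lets go), draw it straight out, and set it down gently in the plain undivided steel tray, not in the one with compartments.

Things in the scene. Friction and masses are not known exactly. Their poses are not given: they have to be found in the camera images.
- drain_plug: Brass plug, 0.16 kg, tight in the drain port (a shorter spare lies on the bench). Origin: on its axis, at the inner face of its flange (40 mm across, 6 thick), at the port's mouth. x: its axis, into the port; z: up when tight. Stem 20 mm across, 31 long to +x, with cross pin 34 long; neck 18 across, 46 long to -x. The lever leaves the neck square at x = -42 mm. Slight play; turning needs no pull.
- paddle (a point): Centre of the round paddle at the lever's end, 22 mm across, 8 mm thick along the plug's x: the place to pinch, fingers closing along x; it pivots between them. 62 mm from the axis. Facing the port, the tight lever leans 35 degrees right of upright and unscrews over the top to the left (port's +y): thread holds to about 60 degrees of turn, free to draw out from 65 to 95, stop at 99.
- drain_port: Aluminium boss, 54 mm across, standing 36 mm out of the tub's face that looks away from the robot. Origin: centre of its mouth, 60 mm above the bench. x: level, into the tub; z: up; the plug comes out along -x. Tub 150 by 270 mm, rim 120 mm high. Left or right of two like bosses 110 to 150 mm apart; the other holds a level sensor, with a short six-sided head and no lever.
- tray: Plain open steel tray without compartments, fixed to the bench: 180 mm along its x, 200 along its y, rim 32 mm high, walls and floor 4 mm thick. Origin: centre of its underside, on the bench; z up. It stands at the left or the right side; the tray of the same size with nine compartments on the other side is not meant.

How it is judged:
By the outcome, as a careful person would: the job done as asked, in the order asked, and still so for the second after the job is handed in, with the robot touching nothing.
It also fails if it takes over 51 s, if anything falls off the work surface, if the arm or the gripper's body presses on something with over 40 N, if the wrist force passes 120 N, or if a joint passes its speed limit or range.

## Robot

A 7-joint arm with a two-finger parallel gripper is mounted at the origin on the work surface. World frame = base frame: x ahead of the robot, y to its left, z up, the work surface at z = 0. Lengths are in m, angles in rad, forces in N, time in s.
With the tool pointing down it reaches from about 0.4 to 0.85 m from the base axis. Payload 4.5 kg.
Tool frame: the origin (TCP) lies midway between the tips of the shut fingers; the grasp point (between the pads) lies 19 mm behind it; z points along the fingers, y is the line along which they close (so a half turn about z gives the same grasp; the last joint's range is limited). The gripper opens to 88 mm and grips with 3 to 60 N. Pads are 18 mm wide; open, the fingers measure 123 mm over their backs; the gripper's body (75 mm by 187 mm) begins 45 mm behind the grasp point.
Start: joints at [-1.23, 0.689, -0.195, 1.565, 0.157, 0.902, -0.215], TCP at [0.189, 0.596, 0.239] pointing down, gripper open.
Joint ranges: [-3.01, 3.01], [-0.46, 2.08], [-1.47, 1.51], [0.13, 2.56], [-1, 4.14], [0.04, 2.09], [-2.66, 2.66]. Speed limits (rad/s): [2.57, 2.57, 3.14, 3.14, 3.14, 3.14, 3.14].

## Interface

Orientations are given as a unit quaternion [x, y, z, w].
In Python, from plant import r, eyes, finish_job gives the robot as it stands. The module is installed in compiled form; this text tells all that it offers.
- The arm moves only by the tool move_arm, never from a script. Its argument "motion" is a list of rows, each a list of 7 numbers: the shift along the tool's x, y, z in mm, then the turn, a rotation vector about the tool's x, y, z in degrees, then the closure, from 0 (fully open) to 1 (shut). A call has 1 to 5 rows; each row is the pose to reach, as a shift and turn from the pose commanded when the call began, along the tool's axes at that moment; what a row does not reach only later rows make up. A row lasts 1/8 s, in which the tool goes at most 62.5 mm and 10.7 degrees, less where a joint would pass 70% of its speed; a pose out of reach is approached as far as the arm can. A call with a gripper value outside its range is refused whole. The fingers move at their own pace and stop on an object; "newtons" is the grip in N (left out, the last holds). Time passes only in rows, so rows that repeat a pose let the fingers close. It gives the time, the measured TCP pose, the force, the opening and the grip force at its end, in the units of the state.
- r.get_state(): the state, without advancing time (a new reading comes with each control period).
- eyes.snapshot(name): name is "scene" or "top" or "wrist"; returns a dict with "frame" (480x640x3 uint8, red, green, blue), "z_map" (480x640 float32, m along the optical axis (not along the pixel's ray), 0 where there is no reading), "intrinsics" (3x3 intrinsics, pixels), "world_to_cam" (4x4, takes a point from world to camera coordinates). Camera axes: x right, y down, z forward; pixel columns grow to the right and rows downward; lengths in m; the calibration is good to about 2 mm. A picture is of the moment at which its call begins.
- finish_job(): hands the job in; it is judged then, once.
The state is a dict: "clock": time; "q": joint angles; "qd": joint speeds; "joint_torque": joint torques, N m; "tool_pos": TCP position; "eef_rot": TCP orientation; "contact_force": force on the tool from outside, world axes, zero at the start; "moment": the same for the moment, N m; "opening": opening from 0.0 (shut) to 1.0 (fully open); "finger_force": force on a finger pad.
Only numpy, scipy, OpenCV 4.12 (cv2) and the standard library are available. Lean on these libraries where they do the work, as an engineer would, in place of code of your own. Each camera call takes 0.05 s, during which the arm holds its last target. There are 200 camera calls.

## Working session

There is one attempt and no reset: what is moved stays moved. The work goes in short steps, Python scripts to look and compute and a tool call to move; the robot and the scene stay as the last step left them, time stands still between calls to the robot, and variables do not carry over. Pictures are saved under pics/ and viewed, at most 10 in all, crops included, and the job is handed in when it is done.

Besides the shell and the picture viewer there is one more tool, called after "Call:" by a JSON object that holds its "fn" and its "kwargs", one argument or row to a line. move_arm: Moves the arm, as the interface text tells. Its arguments: {"type":"object","properties":{"motion":{"type":"array","items":{"type":"array","items":{"type":"number"}}},"newtons":{"type":"number"}},"required":["motion"]}

```bash
mkdir -p pics; cat > h.py <<'E'
import numpy as np, cv2
from plant import r, eyes, finish_job
from scipy.spatial.transform import Rotation as R
def snap(n,f=None):
    s=eyes.snapshot(n)
    if f: cv2.imwrite('pics/'+f,s['frame'][:,:,::-1])
    return s
def pts(s):
    K=s['intrinsics'];z=s['z_map'];v,u=np.mgrid[:480,:640]
    c=np.stack([(u-K[0,2])/K[0,0]*z,(v-K[1,2])/K[1,1]*z,z,np.ones_like(z)],-1)
    p=c@np.linalg.inv(s['world_to_cam']).T
    p=p[...,:3]; p[z==0]=np.nan
    return p
E
python3 - <<'E'
from h import *
for n in ['scene','top']:
    s=snap(n,n+'0.png'); np.savez(n+'0.npz',**s); print(n,np.linalg.inv(s['world_to_cam'])[:3].round(3).tolist(),s['intrinsics'].tolist())
print(r.get_state())
E
```

```text
scene [[0.08, 0.664, -0.744, 1.563], [0.997, -0.043, 0.069, -0.096], [0.014, -0.747, -0.665, 0.98]] [[601.8587108490266, 0.0, 317.8280085523434], [0.0, 601.8587108490266, 236.64434851513587], [0.0, 0.0, 1.0]]
top [[-0.017, -0.995, 0.102, 0.483], [-0.999, 0.021, 0.038, -0.019], [-0.04, -0.101, -0.994, 0.897]] [[453.4506575805579, 0.0, 324.2784741018208], [0.0, 453.4506575805579, 239.52204205311835], [0.0, 0.0, 1.0]]
{'clock': 0.1, 'q': array([-1.23021222,  0.68990755, -0.19450812,  1.5662279 ,  0.15727201,
        0.90247504, -0.21507343]), 'qd': array([ 1.61743407e-03, -8.40927145e-04, -1.05530071e-03, -4.16277714e-03,
       -6.60543534e-04, -1.29135593e-06,  1.96996601e-03]), 'joint_torque': array([-2.18583118e-03, -5.28498137e+01, -1.27152108e+00, -1.53836900e+01,
       -5.25949651e-02,  2.01260584e-03,  4.52813356e-05]), 'tool_pos': array([0.18861759, 0.59527448, 0.2379885 ]), 'eef_rot': array([ 1.52754223e-01,  9.88263873e-01, -8.12237464e-04, -7.48446965e-05]), 'contact_force': array([ 0.34293605, -0.28105503, -0.1760451 ]), 'moment': array([ 0.04417619,  0.03522132, -0.06009815]), 'finger_force': 0.0, 'opening': 0.9980530861402355}
```

View pics/scene0.png

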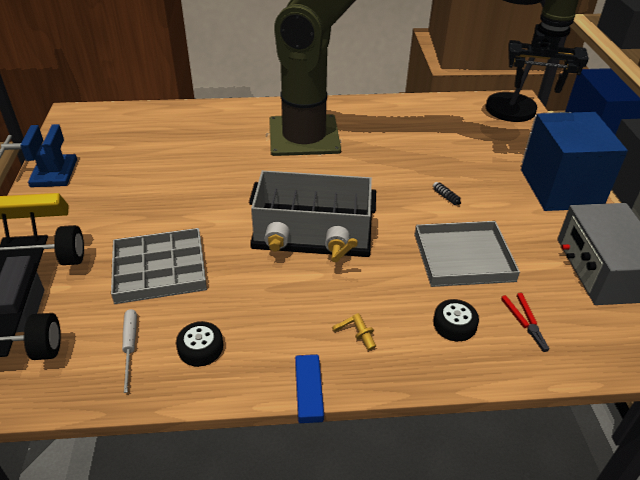

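View pics/top0.png

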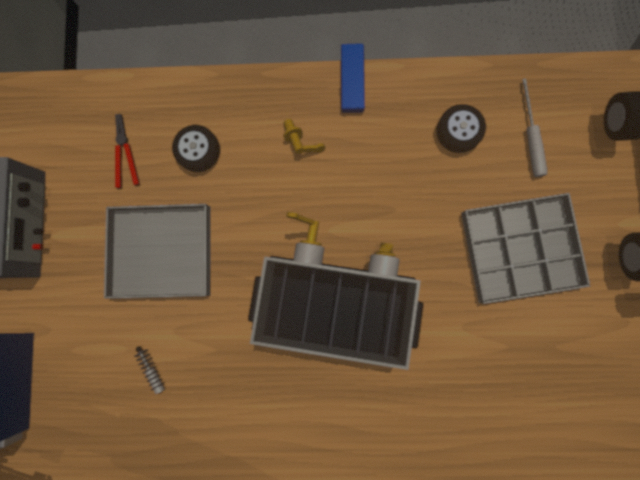

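The plain tray is on the left (+y), at about top (158,252). The plug is in the +y boss at top (308,252), with its paddle near (292,215) in top and (350,243) in scene. The sensor is in the other boss, and the spare lies on the bench at top (300,138).

```bash
python3 - <<'E'
from h import *
for n in ['scene','top']:
    s=dict(np.load(n+'0.npz')); p=pts(s); hsv=cv2.cvtColor(s['frame'],cv2.COLOR_RGB2HSV)
    m=cv2.inRange(hsv,(18,150,50),(32,255,255)); 
    k,l,st,c=cv2.connectedComponentsWithStats(m)
    for i in range(1,k):
        if st[i,4]>30:
            q=p[l==i]; print(n,st[i],c[i].round(),np.nanmedian(q,0).round(3),np.nanmin(q,0).round(3),np.nanmax(q,0).round(3))
    # region of plug: high points
    X=p.reshape(-1,3); ok=(m.ravel()>0)&(X[:,2]>0.06)&(X[:,2]<.2); Q=X[ok]
    Q=Q[(Q[:,0]<.75)]
    pad=Q[Q[:,2]>0.1]; print('high',len(pad),pad.mean(0) if len(pad) else '',np.ptp(pad,axis=0) if len(pad) else '')
    if n=='top':
        # tub rim
        reg=(p[...,2]>.112)&(p[...,2]<.128)&(np.abs(p[...,1])<.25)&(m==0)
        xy=p[reg][:,:2].astype(np.float32); print('rim',len(xy),cv2.minAreaRect(xy))
        reg=(p[...,2]>.026)&(p[...,2]<.04)&(p[...,1]>.15)&(p[...,1]<.5)&(p[...,0]>.3)&(p[...,0]<.6)
        print('tray',reg.sum(),cv2.minAreaRect(p[reg][:,:2].astype(np.float32)))
        v=s['frame'][195:275,260:420,::-1]; v=cv2.resize(v,None,fx=4,fy=4,interpolation=cv2.INTER_CUBIC)
    else: v=cv2.resize(s['frame'][210:270,240:390,::-1],None,fx=4,fy=4,interpolation=cv2.INTER_CUBIC)
    cv2.imwrite('pics/c_'+n+'.png',v); 
a=cv2.imread('pics/c_top.png');b=cv2.imread('pics/c_scene.png'); o=np.zeros((560,640,3),np.uint8);o[:320]=a;o[320:560,:600]=b;cv2.imwrite('pics/c.png',o)
E
```

```text
scene [521  55  29   4  44] [534.  56.] [0.199 0.563 0.329] [-0.551  0.53  -0.03 ] [0.21  0.887 0.334]
scene [   0  193   69   26 1492] [ 33. 205.] [ 0.486 -0.624  0.152] [ 0.242 -0.793 -0.006] [ 0.503 -0.563  0.172]
scene [268 234  15  18 195] [275. 242.] [ 0.55  -0.099  0.066] [ 0.508 -0.114 -0.   ] [ 0.566 -0.082  0.08 ]
scene [328 238  29  24 394] [340. 248.] [0.605 0.043 0.071] [ 0.531  0.021 -0.004] [0.619 0.079 0.12 ]
scene [333 313  43  37 523] [359. 330.] [0.784 0.068 0.024] [ 0.722  0.013 -0.003] [0.824 0.094 0.042]
high 1534 [ 0.49134167 -0.5916989   0.14320061] [0.17228011 0.78793992 0.07185907]
top [283 118  42  36 587] [299. 138.] [0.773 0.067 0.026] [ 0.744  0.013 -0.003] [0.828 0.097 0.043]
top [286 211  35  34 379] [307. 227.] [0.595 0.04  0.069] [ 0.559  0.021 -0.003] [0.634 0.092 0.12 ]
top [377 243  18  13 163] [386. 249.] [ 0.548 -0.099  0.07 ] [ 0.536 -0.12  -0.003] [ 0.565 -0.082  0.08 ]
high 75 [0.60727251 0.06541892 0.11341754] [0.01049145 0.02370142 0.02017145]
rim 1763 ((0.43885475397109985, -0.004381939768791199), (0.29236316680908203, 0.1502677947282791), 80.11299133300781)
tray 617 ((0.45251360535621643, 0.3443814516067505), (0.295301228761673, 0.201592817902565), 0.2909272015094757)
```

View pics/c.png

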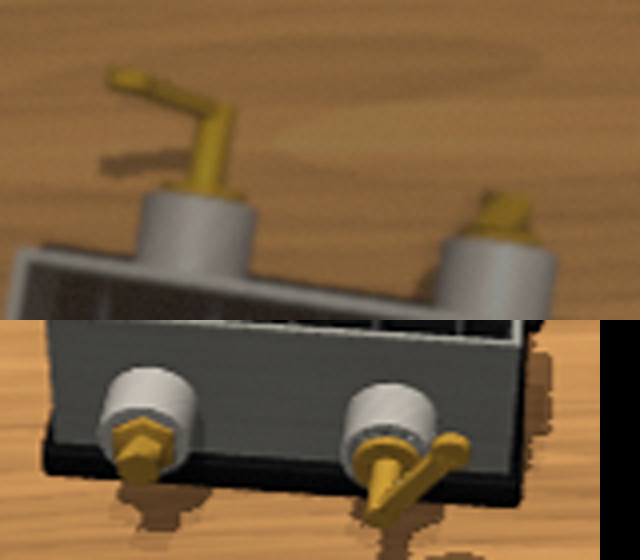

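The crop confirms this. The lever plug is in the +y boss with its paddle up and to the right at crop (455,447), which is scene (354,242). From the top it ends at crop (125,77), which is top (291,214). Next I refine the yaw, paddle and tray.

```bash
cat > m.py <<'E'
from h import *
S=dict(np.load('scene0.npz'));T=dict(np.load('top0.npz'))
P=pts(T);f=T['frame']
def ray(s,u,v):
    A=np.linalg.inv(s['world_to_cam']);K=s['intrinsics']
    return A[:3,3],A[:3,:3]@np.array([(u-K[0,2])/K[0,0],(v-K[1,2])/K[1,1],1])
def plane(s,u,v,z):
    o,d=ray(s,u,v);return o+d*(z-o[2])/d[2]
# tub rim corners from dense rim
z=P[...,2];reg=((z>.114)&(z<.126)&(P[...,0]>.33)&(P[...,0]<.56)&(P[...,1]>-.16)&(P[...,1]<.16)).astype(np.uint8)
hsv=cv2.cvtColor(f,cv2.COLOR_RGB2HSV); reg[hsv[...,1]>60]=0
k,l,st,c=cv2.connectedComponentsWithStats(reg);i=1+np.argmax(st[1:,4]);print(st[1:][st[1:,4]>20])
ys,xs=np.where(l==i);q=np.array([plane(T,u,v,.12)[:2] for u,v in zip(xs,ys)],np.float32)
print('tub',cv2.minAreaRect(q))
gray=(hsv[...,1]<60).astype(np.uint8);gray[:,:90]=0;gray[:,225:]=0;gray[:190]=0;gray[310:]=0
k,l,st,c=cv2.connectedComponentsWithStats(gray);i=1+np.argmax(st[1:,4])
ys,xs=np.where(l==i);q=np.array([plane(T,u,v,.032)[:2] for u,v in zip(xs,ys)],np.float32);print('tray',cv2.minAreaRect(q),st[i])
# paddle by two rays
for a,b in [((354,242),(291,214)),((352.5,242.5),(291,214.5))]:
    o1,d1=ray(S,*a);o2,d2=ray(T,*b)
    t=np.linalg.lstsq(np.c_[d1,-d2],o2-o1,rcond=None)[0]
    print('pad',(o1+d1*t[0]).round(4),(o2+d2*t[1]).round(4))
# boss: gray points outside front, z up near 87
m=(z>.08)&(z<.092)&(P[...,0]>.5)&(P[...,0]<.6)&(np.abs(P[...,1])<.15)&(hsv[...,1]<80)
for lo,hi in((-.15,-.03),(-.03,.1)):
    b=P[m&(P[...,1]>lo)&(P[...,1]<hi)];print('boss',len(b),b.mean(0).round(4),b.min(0).round(4),b.max(0).round(4))
br=(cv2.inRange(hsv,(18,150,50),(32,255,255))>0)&(P[...,1]>.0)&(P[...,1]<.1)&(P[...,0]<.7)
b=P[br&(z>.062)&(z<.074)];print('neck',len(b),cv2.fitLine(b[:,:2].astype(np.float32),cv2.DIST_HUBER,0,.01,.01).ravel())
b=P[br&(z>.075)];print('lever',len(b));print(b[np.argsort(-b[:,2])][::8].round(4))
E
python3 m.py
```

```text
[[ 251  257  169  112 1542]]
tub ((0.439034104347229, -0.0037001818418502808), (0.2710983157157898, 0.14972181618213654), 80.1976089477539)
tray ((0.5569218397140503, 0.3417791724205017), (0.1783599853515625, 0.20322851836681366), 0.46337825059890747) [ 105  204  104   94 9365]
pad [0.6101 0.0717 0.1084] [0.61   0.0699 0.1082]
pad [0.6093 0.0687 0.1064] [0.6093 0.0701 0.1065]
boss 358 [ 0.518  -0.0933  0.0842] [ 0.5    -0.1134  0.08  ] [ 0.5363 -0.0339  0.0918]
boss 357 [0.5409 0.0423 0.0842] [ 0.5067 -0.0232  0.08  ] [0.5606 0.0931 0.0909]
neck 169 [ 0.99209607 -0.12548071  0.58288676  0.03553218]
lever 157
[[0.6098 0.0685 0.1203]
 [0.6101 0.067  0.1181]
 [0.6101 0.0636 0.1174]
 [0.6068 0.0672 0.1167]
 [0.6105 0.0708 0.1158]
 [0.6125 0.0743 0.1154]
 [0.6036 0.0588 0.1132]
 [0.606  0.0766 0.1117]
 [0.6028 0.0578 0.1065]
 [0.609  0.0547 0.1009]
 [0.6075 0.0566 0.0992]
 [0.6062 0.0499 0.0948]
 [0.6013 0.0485 0.0906]
 [0.6035 0.0451 0.088 ]
 [0.6076 0.0453 0.0846]
 [0.6062 0.0419 0.0812]
 [0.5642 0.0354 0.0787]
 [0.5994 0.0423 0.0773]
 [0.5626 0.0337 0.0764]
 [0.5998 0.0461 0.0756]]
```

```bash
cat > g.py <<'E'
from h import *
import sys
C=np.array([.439,-.0037]);a=np.radians(-9.8);N=np.array([np.cos(a),np.sin(a)]);L=np.array([-N[1],N[0]])
def nl(n,l,z): return np.array([*(C+n*N+l*L),z])
def go(p,yaw=-9.8):  # tcp target world, world yaw of tool y
    s=r.get_state();R0=R.from_quat(s['eef_rot'])
    y=np.array([np.cos(np.radians(yaw)),np.sin(np.radians(yaw)),0]);zz=np.array([0,0,-1.])
    Rt=R.from_matrix(np.c_[np.cross(y,zz),y,zz])
    print('t',s['clock'],'shift',(R0.inv().apply(p-s['tool_pos'])*1e3).round(1),'rot',np.degrees((R0.inv()*Rt).as_rotvec()).round(1))
E
python3 -c "
from g import *
print(nl(.154,.1,.19));go(nl(.154,.1,.19))"
```

```text
[0.60777377 0.06862853 0.19      ]
t 0.1 shift [-558.6 -375.4   48.7] rot [-0.1  0.1 82.2]
```

Call:
{"fn": "move_arm", "kwargs": {
  "motion": [
    [-40, -27, 0, 0, 0, 7.5, 0.4],
    [-88, -58, 0, 0, 0, 15, 0.4],
    [-136, -90, 0, 0, 0, 23, 0.4],
    [-186, -125, 0, 0, 0, 31, 0.4],
    [-235, -158, 0, 0, 0, 39, 0.4]
  ]
}}

```text
clock: 0.72
tool_pos: [0.3659, 0.3724, 0.2386]
eef_rot: [0.476, 0.88, -0.0, 0.0]
contact_force: [0.8, 0.1, -0.0]
opening: 0.599
finger_force: 0.0
```

```bash
python3 -c "
from g import *
go(nl(.154,.1,.19));print(r.get_state())"
```

```text
t 0.725 shift [-386.6   36.3   48.7] rot [-0.  0. 43.]
{'clock': 0.725, 'q': array([-0.86239667,  0.55244068, -0.03190257,  1.87920039,  0.0258661 ,
        0.71067911, -0.33032021]), 'qd': array([ 0.70160749, -0.09744297,  0.27149217,  0.23272259, -0.2173555 ,
       -0.15954431, -0.03218306]), 'joint_torque': array([-4.22162846e+00, -4.42841864e+01, -1.07109393e-01, -1.23158625e+01,
        1.31413601e-01,  3.44368480e-01,  2.37425981e-02]), 'tool_pos': array([0.36594041, 0.37240428, 0.23857853]), 'eef_rot': array([ 4.75888722e-01,  8.79505481e-01, -1.76774260e-04,  3.46775296e-05]), 'contact_force': array([ 0.80835195,  0.14076126, -0.02303031]), 'moment': array([-0.10055536, -0.0441108 , -0.00643306]), 'finger_force': 0.0, 'opening': 0.5992952548383962}
```

Call:
{"fn": "move_arm", "kwargs": {
  "motion": [
    [-55, 5, 0, 0, 0, 8.6, 0.4],
    [-110, 10, 0, 0, 0, 17.2, 0.4],
    [-165, 15, 5, 0, 0, 25.8, 0.4],
    [-220, 20, 10, 0, 0, 34.4, 0.4],
    [-270, 25, 20, 0, 0, 43, 0.4]
  ]
}}

```text
clock: 1.35
tool_pos: [0.5358, 0.161, 0.2186]
eef_rot: [0.765, 0.644, 0.0, 0.0]
contact_force: [0.8, 0.7, 0.1]
opening: 0.599
finger_force: 0.0
```

```bash
python3 -c "
from g import *
go(nl(.154,.1,.19))"
```

```text
t 1.35 shift [-78.6  86.7  28.6] rot [ 0.  -0.  -0.1]
```

Call:
{"fn": "move_arm", "kwargs": {
  "motion": [
    [-30, 33, 5, 0, 0, 0, 0.4],
    [-60, 66, 15, 0, 0, 0, 0.4],
    [-78, 86, 28, 0, 0, 0, 0.4],
    [-79, 87, 28, 0, 0, 0, 0.4],
    [-79, 87, 28, 0, 0, 0, 0.4]
  ]
}}

```text
clock: 1.98
tool_pos: [0.6065, 0.0717, 0.1907]
eef_rot: [0.763, 0.646, -0.0, -0.001]
contact_force: [-0.2, 0.3, 0.1]
opening: 0.601
finger_force: 0.0
```

```bash
python3 -c "
from g import *
go(nl(.154,.1,.092)); s=snap('wrist','w1.png')
p=pts(s);hsv=cv2.cvtColor(s['frame'],cv2.COLOR_RGB2HSV);m=cv2.inRange(hsv,(18,120,40),(34,255,255))>0
q=p[m];q=q[(q[:,2]>.055)&(q[:,2]<.14)&(q[:,0]<.68)&(q[:,1]>0)]
d=q[:,:2]-C;u=np.c_[d@N,d@L,q[:,2]]
print(len(u));hi=u[u[:,2]>.1];print(len(hi),hi.min(0),hi.max(0),hi.mean(0))
nk=u[(u[:,0]<.145)&(u[:,2]>.06)];print('neck',len(nk),np.median(nk,0),nk.min(0),nk.max(0))
np.savez('w1.npz',**s)"
```

```text
t 1.975 shift [-2.9  1.8 98.7] rot [-0.1 -0.1  0.3]
1886
396 [0.15015955 0.08830837 0.10853892] [0.15759528 0.10834934 0.11980516] [0.15401165 0.10003018 0.11608678]
neck 1150 [0.12237364 0.06527508 0.06569325] [0.10896193 0.04370765 0.06004128] [0.14462474 0.08208974 0.07888598]
```

View pics/w1.png

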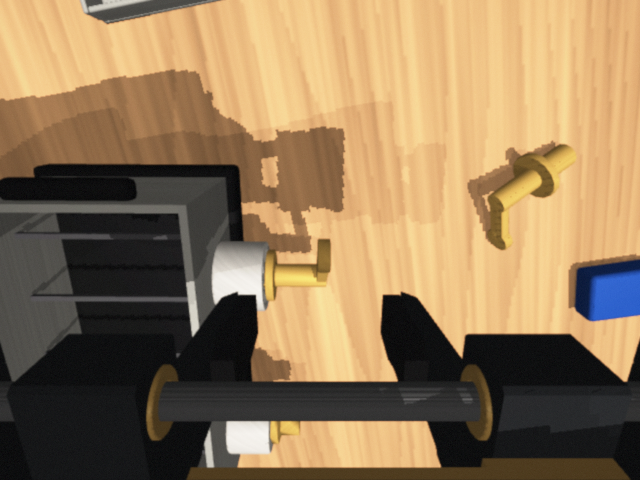

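The wrist view shows the paddle's edge at (324,258), lying between the two fingers. It measures n .150–.158, lateral .088–.108, top z .120, which agrees with the plan, so I descend.

Call:
{"fn": "move_arm", "kwargs": {
  "motion": [
    [-2, 2, 35, 0, 0, 0, 0.4],
    [-2, 2, 70, 0, 0, 0, 0.4],
    [-2, 2, 99, 0, 0, 0, 0.4],
    [-2, 2, 99, 0, 0, 0, 0.4]
  ]
}}

```text
clock: 2.52
tool_pos: [0.6068, 0.0698, 0.0904]
eef_rot: [0.763, 0.647, -0.001, -0.002]
contact_force: [0.8, -0.6, 0.1]
opening: 0.601
finger_force: 0.0
```

```bash
python3 -c "
from g import *
go(nl(.154,.099,.091)); print(r.get_state()['contact_force'])"
```

```text
t 2.525 shift [-2.   1.1 -0.6] rot [-0.3  0.   0.4]
[ 0.77595306 -0.56660827  0.06687866]
```

Call:
{"fn": "move_arm", "kwargs": {
  "motion": [
    [-2, 1, 0, 0, 0, 0, 0.7],
    [-2, 1, 0, 0, 0, 0, 1],
    [-2, 1, 0, 0, 0, 0, 1],
    [-2, 1, 0, 0, 0, 0, 1],
    [-2, 1, 0, 0, 0, 0, 1]
  ],
  "newtons": 30
}}

```text
clock: 3.15
tool_pos: [0.6088, 0.0662, 0.0918]
eef_rot: [0.764, 0.645, -0.0, -0.001]
contact_force: [-0.8, 1.4, 3.8]
opening: 0.082
finger_force: 29.8
```

```bash
python3 -c "
from g import *
s=r.get_state();print(s['contact_force'],s['moment']);go(nl(.154,.099,.091))
ang=35
R0=R.from_quat(s['eef_rot']);p0=nl(.154,.0635+.062*np.sin(np.radians(35)),.060+.062*np.cos(np.radians(35)))
for t in range(5,100,5):
  b=np.radians(35-t);p=nl(.154,.0635+.062*np.sin(b),.060+.062*np.cos(b));print(t,(R0.inv().apply(p-p0)*1e3).round(1))
"
```

```text
[-0.84270115  1.39005486  3.8249289 ] [ 0.21707476  0.70224666 -0.10279679]
t 3.15 shift [ 1.3 -1.4  0.8] rot [-0.1 -0.   0.2]
5 [-4.6 -0.  -2.9]
10 [-9.4 -0.  -5.4]
15 [-14.4  -0.1  -7.5]
20 [-19.5  -0.1  -9.1]
25 [-24.8  -0.1 -10.3]
30 [-30.2  -0.1 -11. ]
35 [-35.6  -0.1 -11.2]
40 [-41.   -0.2 -11. ]
45 [-46.3  -0.2 -10.3]
50 [-51.6  -0.2  -9.1]
55 [-56.8  -0.2  -7.5]
60 [-61.8  -0.2  -5.4]
65 [-66.6  -0.2  -2.9]
70 [-71.1  -0.3  -0. ]
75 [-75.4  -0.3   3.3]
80 [-79.4  -0.3   6.9]
85 [-83.1  -0.3  10.9]
90 [-86.4  -0.3  15.2]
95 [-89.3  -0.3  19.8]
```

Call:
{"fn": "move_arm", "kwargs": {
  "motion": [
    [-4.6, 0, -2.9, 0, 0, 0, 1],
    [-9.4, 0, -5.4, 0, 0, 0, 1],
    [-14.4, 0, -7.5, 0, 0, 0, 1],
    [-19.5, 0, -9.1, 0, 0, 0, 1],
    [-24.8, 0, -10.3, 0, 0, 0, 1]
  ]
}}

```text
clock: 3.78
tool_pos: [0.6055, 0.043, 0.1023]
eef_rot: [0.764, 0.646, 0.001, -0.001]
contact_force: [-1.1, 6.0, -0.3]
opening: 0.089
finger_force: 30.0
```

```bash
cat > st.py <<'E'
from g import *
import sys
t=float(sys.argv[1]);b=np.radians(35-t);go(nl(.154,.0635+.062*np.sin(b),.041+.062*np.cos(b)))
s=r.get_state();d=s['tool_pos'][:2]-C;print('n,l,z grasp',(d@N).round(4),(d@L).round(4),(s['tool_pos'][2]+.019).round(4),'ang',np.degrees(np.arctan2(d@L-.0635,s['tool_pos'][2]+.019-.06)).round(1),np.hypot(d@L-.0635,s['tool_pos'][2]-.041).round(4),s['contact_force'],s['moment'],s['opening'])
E
python3 st.py 25
```

```text
t 3.775 shift [-0.1 -2.2  0.2] rot [-0.  -0.2  0.2]
n,l,z grasp 0.1562 0.0744 0.1213 ang 10.1 0.0622 [-1.13729582  6.00307673 -0.30223637] [ 1.38949144  0.40220046 -0.39021552] 0.08858292073854032
```

Call:
{"fn": "move_arm", "kwargs": {
  "motion": [
    [-5.4, 0, -0.7, 0, 0, 0, 1],
    [-10.8, 0, -0.9, 0, 0, 0, 1],
    [-16.2, 0, -0.7, 0, 0, 0, 1],
    [-21.5, 0, 0, 0, 0, 0, 1],
    [-26.8, 0, 1.2, 0, 0, 0, 1]
  ]
}}

```text
clock: 4.4
tool_pos: [0.6019, 0.0155, 0.1015]
eef_rot: [0.764, 0.646, 0.001, 0.0]
contact_force: [0.9, 5.0, 2.5]
opening: 0.09
finger_force: 30.0
```

```bash
python3 st.py 50
```

```text
t 4.4 shift [ 0.8 -3.3  0.6] rot [ 0.1 -0.1  0.2]
n,l,z grasp 0.1573 0.0466 0.1205 ang -15.6 0.0628 [0.85930596 5.02560248 2.52407244] [ 1.13321855  0.23241509 -0.19266815] 0.089898080960538
```

Call:
{"fn": "move_arm", "kwargs": {
  "motion": [
    [-6, 0, 2, 0, 0, 0, 1],
    [-12, 0, 4.6, 0, 0, 0, 1],
    [-17.5, 0, 7.8, 0, 0, 0, 1],
    [-22.8, 0, 11.7, 0, 0, 0, 1],
    [-27.8, 0, 16, 0, 0, 0, 1]
  ]
}}

```text
clock: 5.03
tool_pos: [0.5964, -0.0132, 0.0845]
eef_rot: [0.764, 0.646, -0.0, 0.0]
contact_force: [0.8, 2.7, 3.3]
opening: 0.086
finger_force: 30.0
```

```bash
python3 st.py 80
```

```text
t 5.025 shift [ 2.2 -2.7 -0.3] rot [0.  0.  0.2]
n,l,z grasp 0.1567 0.0174 0.1035 ang -46.6 0.0634 [0.82496103 2.70078663 3.32332604] [ 0.75545433  0.0067796  -0.18441655] 0.08567980202027085
```

Call:
{"fn": "move_arm", "kwargs": {
  "motion": [
    [0, 3, 0, 0, 0, 0, 1],
    [0, 7, 0, 0, 0, 0, 1],
    [0, 12, 0, 0, 0, 0, 1],
    [0, 18, 0, 0, 0, 0, 1],
    [0, 24, 0, 0, 0, 0, 1]
  ],
  "newtons": 40
}}

```text
clock: 5.65
tool_pos: [0.6207, -0.0168, 0.0847]
eef_rot: [0.764, 0.646, 0.0, 0.0]
contact_force: [-1.2, 2.9, 0.1]
opening: 0.08
finger_force: 39.8
```

```bash
python3 st.py 80
```

```text
t 5.65 shift [  1.7 -27.2  -0.1] rot [0.  0.  0.2]
n,l,z grasp 0.1812 0.0181 0.1037 ang -46.1 0.0631 [-1.17970666  2.85291048  0.11911833] [ 0.48713289  0.42243833 -0.09766099] 0.08012030591585238
```

Call:
{"fn": "move_arm", "kwargs": {
  "motion": [
    [0, 6, 0, 0, 0, 0, 1],
    [0, 12, 0, 0, 0, 0, 1],
    [0, 20, 0, 0, 0, 0, 1],
    [0, 30, 0, 0, 0, 0, 1],
    [0, 40, 0, 0, 0, 0, 1]
  ]
}}

```text
clock: 6.28
tool_pos: [0.6603, -0.0234, 0.0848]
eef_rot: [0.764, 0.646, 0.0, 0.0]
contact_force: [0.2, -0.1, -2.1]
opening: 0.084
finger_force: 39.8
```

```bash
python3 st.py 80; python3 -c "
from h import *
a=snap('scene');b=snap('wrist');v=cv2.resize(a['frame'][180:380,230:470],None,fx=2,fy=2);w=cv2.resize(b['frame'],(400,300));o=np.zeros((400,880,3),np.uint8)[:, :800]
o=np.zeros((600,800,3),np.uint8);o[:400,:480]=v;o[300:600,400:]=w;cv2.imwrite('pics/p3.png',o[:,:,::-1])"
```

```text
t 6.275 shift [  1.6 -67.4  -0.1] rot [0.  0.  0.2]
n,l,z grasp 0.2215 0.0183 0.1038 ang -45.9 0.0629 [ 0.18137441 -0.14092139 -2.1496298 ] [-0.16263591  0.03125201 -0.00233421] 0.08387617094022039
```

View pics/p3.png

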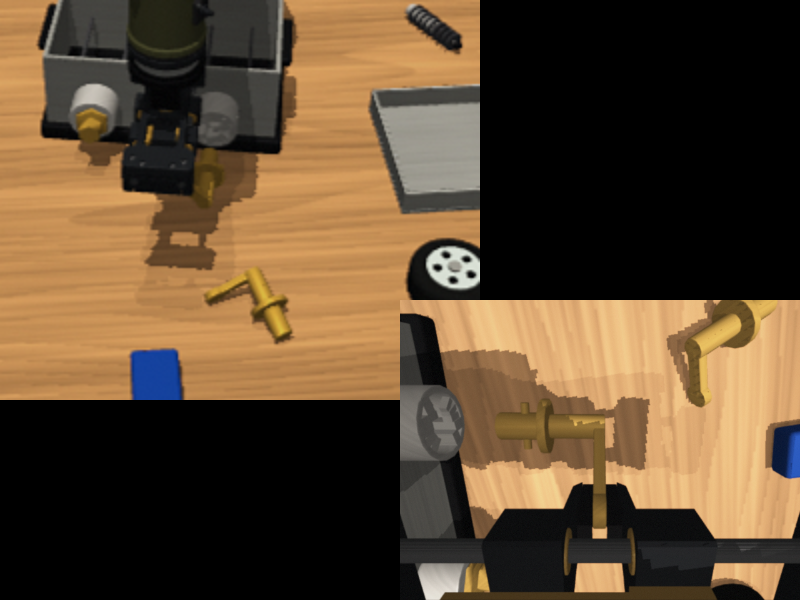

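The plug is out: in the wrist inset its stem, pin and flange sit clear of the boss mouth at (440,425), held level. Next I lift it and carry it to the tray.

Call:
{"fn": "move_arm", "kwargs": {
  "motion": [
    [0, 2, -15, 0, 0, 0, 1],
    [0, 4, -40, 0, 0, 0, 1],
    [0, 4, -70, 0, 0, 0, 1],
    [0, 4, -100, 0, 0, 0, 1],
    [0, 4, -120, 0, 0, 0, 1]
  ]
}}

```text
clock: 7.0
tool_pos: [0.6638, -0.0238, 0.2076]
eef_rot: [0.764, 0.646, 0.001, 0.001]
contact_force: [-0.0, -0.3, -1.4]
opening: 0.086
finger_force: 39.8
```

```bash
python3 -c "
from g import *
go(np.array([.585,.31,.205]),0);print(r.get_state()['q'])"
```

```text
t 7.0 shift [ 316.  -133.2    2.5] rot [ 0.1 -0.  -9.6]
[-0.08832084  0.77671537  0.10589799  1.47991512 -0.09576788  0.88754585
 -0.11939315]
```

Call:
{"fn": "move_arm", "kwargs": {
  "motion": [
    [15, -6, 0, 0, 0, -0.5, 1],
    [45, -19, 0, 0, 0, -1.5, 1],
    [85, -36, 0, 0, 0, -2.5, 1],
    [125, -53, 0, 0, 0, -4, 1],
    [165, -70, 0, 0, 0, -5, 1]
  ]
}}

```text
clock: 7.62
tool_pos: [0.6199, 0.1534, 0.2039]
eef_rot: [0.734, 0.679, -0.001, -0.001]
contact_force: [-0.2, -0.3, -1.2]
opening: 0.085
finger_force: 39.8
```

Call:
{"fn": "move_arm", "kwargs": {
  "motion": [
    [40, -17, 0, 0, 0, -1, 1],
    [80, -33, 0, 0, 0, -2, 1],
    [115, -48, 0, 0, 0, -3, 1],
    [132, -55, 0, 0, 0, -4, 1],
    [135, -57, 0, 0, 0, -4, 1]
  ]
}}

```text
clock: 8.25
tool_pos: [0.5747, 0.2909, 0.2043]
eef_rot: [0.71, 0.704, -0.0, -0.0]
contact_force: [0.5, -0.6, -2.0]
opening: 0.085
finger_force: 39.8
```

```bash
python3 -c "
from g import *
go(np.array([.585,.31,.205]),0);print(r.get_state()['q'])
s=snap('wrist','w4.png');p=pts(s);hsv=cv2.cvtColor(s['frame'],cv2.COLOR_RGB2HSV);m=cv2.inRange(hsv,(18,120,40),(34,255,255))>0
q=p[m];q=q[(q[:,2]>.1)&(q[:,2]<.3)&(q[:,1]>.2)&(q[:,1]<.5)];print(len(q),np.percentile(q,[0,2,10,50,90,98,100],axis=0).round(3))"
```

```text
t 8.25 shift [19.2 10.1 -0.7] rot [-0.1  0.  -0.4]
[-0.59728832  0.75489863  0.10752017  1.54703787 -0.09897037  0.84604791
 -0.46068495]
18496 [[0.501 0.281 0.159]
 [0.506 0.291 0.177]
 [0.52  0.307 0.181]
 [0.563 0.317 0.209]
 [0.592 0.34  0.295]
 [0.605 0.347 0.296]
 [0.609 0.353 0.297]]
```

View pics/w4.png

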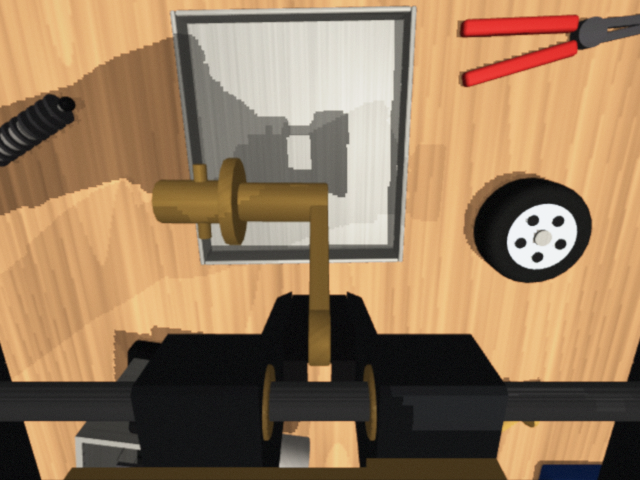

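The wrist view shows the plug level in the grip (flange at (232,200)), the lever at 45°, and the plain tray beyond it. I move over the tray and descend.

Call:
{"fn": "move_arm", "kwargs": {
  "motion": [
    [10, 5, 10, 0, 0, 0, 1],
    [19, 10, 35, 0, 0, 0, 1],
    [20, 10, 75, 0, 0, 0, 1],
    [20, 10, 110, 0, 0, 0, 1],
    [20, 10, 130, 0, 0, 0, 1]
  ]
}}

```text
clock: 8.93
tool_pos: [0.5859, 0.3079, 0.0722]
eef_rot: [0.711, 0.703, -0.001, -0.0]
contact_force: [0.3, 0.0, -1.5]
opening: 0.086
finger_force: 39.8
```

Call:
{"fn": "move_arm", "kwargs": {
  "motion": [
    [0, 0, 5, 0, 0, 0, 1],
    [0, 0, 10, 0, 0, 0, 1],
    [0, 0, 14, 0, 0, 0, 1],
    [0, 0, 18, 0, 0, 0, 1],
    [0, 0, 20, 0, 0, 0, 1]
  ]
}}

```text
clock: 9.55
tool_pos: [0.5861, 0.3097, 0.0549]
eef_rot: [0.711, 0.704, 0.0, 0.0]
contact_force: [-0.4, -0.2, -0.6]
opening: 0.085
finger_force: 39.8
```

```bash
python3 -c "
from g import *
go(np.array([.585,.31,.049]),0);s=r.get_state();print(s['tool_pos'],s['contact_force'])"
```

```text
t 9.55 shift [ 0.3 -1.1  5.9] rot [ 0.  -0.  -0.6]
[0.58608369 0.309712   0.05494686] [-0.358163   -0.16354551 -0.57290202]
```

Call:
{"fn": "move_arm", "kwargs": {
  "motion": [
    [0, 0, 3, 0, 0, 0, 1],
    [0, 0, 6, 0, 0, 0, 1],
    [-2, 0, 9, 0, 0, 0, 1],
    [-5, 0, 12, 0, 0, 0, 1],
    [-7, 0, 15, 0, 0, 0, 1]
  ],
  "newtons": 20
}}

```text
clock: 10.18
tool_pos: [0.5888, 0.3006, 0.0416]
eef_rot: [0.711, 0.703, 0.001, 0.002]
contact_force: [1.5, -4.1, 8.9]
opening: 0.092
finger_force: 20.1
```

Call:
{"fn": "move_arm", "kwargs": {
  "motion": [
    [-2, 0, 3, 0, 0, 0, 1],
    [-4, 0, 6, 0, 0, 0, 1],
    [-5.5, 0, 9, 0, 0, 0, 1],
    [-6.5, 0, 12, 0, 0, 0, 1],
    [-7.5, 0, 15, 0, 0, 0, 1]
  ]
}}

```text
clock: 10.8
tool_pos: [0.5869, 0.2942, 0.0254]
eef_rot: [0.711, 0.703, 0.0, 0.001]
contact_force: [0.7, -2.9, 4.3]
opening: 0.087
finger_force: 20.0
```

```bash
python3 -c "
from g import *
s=r.get_state();print(s['tool_pos'],s['contact_force'],s['moment'])
a=snap('scene')
p=pts(a);hsv=cv2.cvtColor(a['frame'],cv2.COLOR_RGB2HSV);m=cv2.inRange(hsv,(18,120,40),(34,255,255))>0
q=p[m];q=q[(q[:,2]>.0)&(q[:,2]<.2)&(q[:,1]>.24)&(q[:,1]<.45)];print(len(q),np.percentile(q,[0,5,50,95,100],axis=0).round(3))
v=cv2.resize(a['frame'][170:300,390:540],(720,600));cv2.imwrite('pics/s5.png',v[:,:,::-1])"
```

```text
[0.58692262 0.29423597 0.02544143] [ 0.67262505 -2.8573809   4.32720352] [-0.50414422  0.06712001  0.03111205]
82 [[0.573 0.259 0.033]
 [0.576 0.266 0.04 ]
 [0.614 0.282 0.107]
 [0.628 0.312 0.122]
 [0.664 0.315 0.132]]
```

View pics/s5.png

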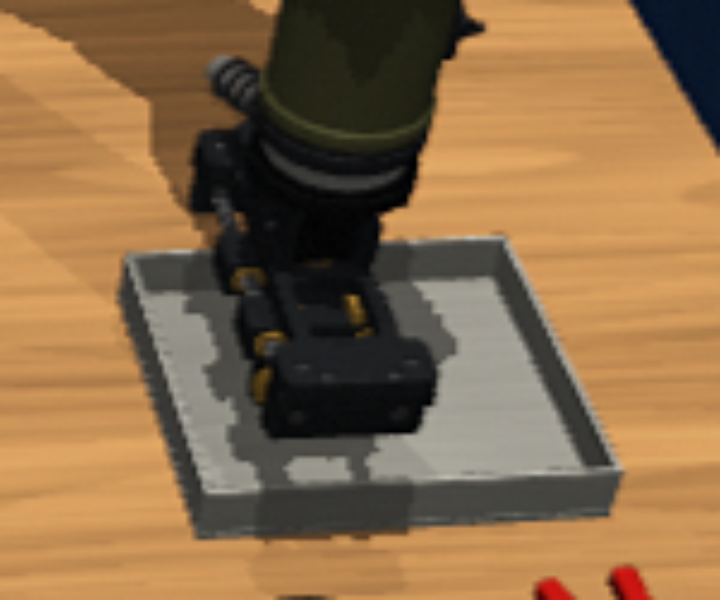

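The gripper hides the plug, but the tool is inside the tray and the force is a light 4 N. I finish the roll-down.

Call:
{"fn": "move_arm", "kwargs": {
  "motion": [
    [-1, 0, 3, 0, 0, 0, 1],
    [-1.5, 0, 6, 0, 0, 0, 1],
    [-2, 0, 9, 0, 0, 0, 1],
    [-2, 0, 11, 0, 0, 0, 1],
    [-2, 0, 11, 0, 0, 0, 1]
  ],
  "newtons": 12
}}

```text
clock: 11.48
tool_pos: [0.5854, 0.2933, 0.0135]
eef_rot: [0.711, 0.704, -0.0, -0.0]
contact_force: [-0.1, -0.9, 1.2]
opening: 0.089
finger_force: 12.0
```

```bash
python3 -c "
from g import *
s=r.get_state();print(s['tool_pos'],s['contact_force'],s['moment'])
a=snap('wrist','w6.png')"
```

```text
[0.58543126 0.29326477 0.01346715] [-0.10995898 -0.94807791  1.17764555] [-0.32588651  0.15211633  0.02735797]
```

View pics/w6.png

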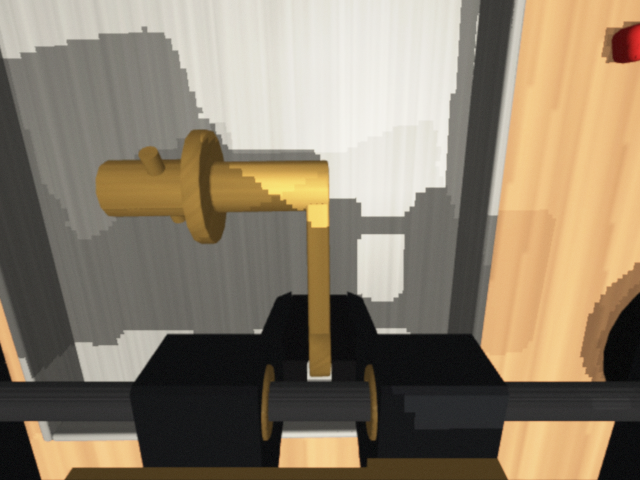

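The plug lies inside the tray on its flange (202,187), with the lever nearly flat. I release it gently and retreat.

Call:
{"fn": "move_arm", "kwargs": {
  "motion": [
    [0, 0, 2, 0, 0, 0, 1],
    [0, 0, 2, 0, 0, 0, 0.88],
    [0, 0, 2, 0, 0, 0, 0.8],
    [0, 0, 2, 0, 0, 0, 0.65],
    [0, 0, 2, 0, 0, 0, 0.65]
  ],
  "newtons": 5
}}

```text
clock: 12.15
tool_pos: [0.5858, 0.2933, 0.0118]
eef_rot: [0.711, 0.704, 0.0, -0.0]
contact_force: [-1.2, -0.1, 0.1]
opening: 0.352
finger_force: 0.0
```

Call:
{"fn": "move_arm", "kwargs": {
  "motion": [
    [0, 0, 0, 0, 0, 0, 0.65],
    [0, 0, -10, 0, 0, 0, 0.65],
    [0, 0, -40, 0, 0, 0, 0.65],
    [0, 0, -90, 0, 0, 0, 0.65],
    [0, 0, -140, 0, 0, 0, 0.65]
  ]
}}

```text
clock: 12.78
tool_pos: [0.5858, 0.293, 0.1538]
eef_rot: [0.711, 0.703, 0.0, 0.0]
contact_force: [0.7, 0.1, 0.3]
opening: 0.349
finger_force: 0.0
```

Call:
{"fn": "move_arm", "kwargs": {
  "motion": [
    [-50, 0, -20, 0, 0, 0, 0.65],
    [-100, 0, -40, 0, 0, 0, 0.65],
    [-150, 0, -40, 0, 0, 0, 0.65],
    [-160, 0, -40, 0, 0, 0, 0.65],
    [-160, 0, -40, 0, 0, 0, 0.65]
  ]
}}

```text
clock: 13.4
tool_pos: [0.5844, 0.1331, 0.1923]
eef_rot: [0.711, 0.703, 0.0, -0.0]
contact_force: [0.3, 0.5, -0.6]
opening: 0.349
finger_force: 0.0
```

```bash
python3 -c "
from g import *
s=r.get_state();print(s['clock'],s['tool_pos'],s['contact_force'])
a=snap('scene','s7.png')"
```

```text
13.4 [0.58435976 0.13310734 0.19228767] [ 0.31538833  0.46903491 -0.5506252 ]
```

View pics/s7.png

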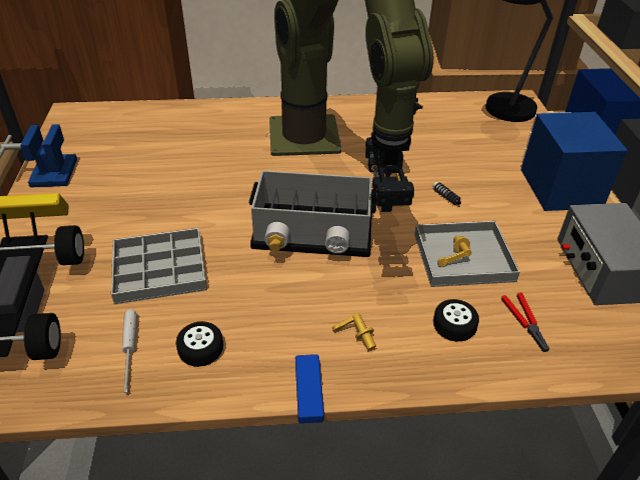

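The plug lies in the plain tray at (455,250), the port at (337,240) is empty, and the arm is clear of everything.

```bash
python3 -c "
from h import *
print(finish_job())"
```

```text
the job is handed in; nothing more can be done
None
```

The drain plug was unscrewed about 80 degrees, drawn straight out and set down gently in the plain tray; I handed the job in at about 13.4 s, with the arm touching nothing, and `finish_job()` returned no verdict.

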